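Empty the supply bin and hold it against its bracket

TASK

The small white supply bin is going onto its bench bracket: tip its four rubber stoppers out over its front lip into the steel tray, then stand the bin upright on the bracket's ledge, back first, squarely centred on the sprung backplate. Push it against the backplate with a steady 10 N or so (the plate then stands about 20 mm back from rest), never ramming it to the end of its travel, and finish while still gripping and pushing it so that I can fasten the screws. Leave the other things on the counter where they are.

Things in the scene. Friction and masses are not known exactly. Their poses are not given: they have to be found in the camera images.
- bin: loose open white plastic bin, 0.18 kg, 58 mm wide (y, outside the flat upright sides), 60 mm tall. Origin: underside, middle of width; z up. Flat upright back at x = +45. Floor (4 thick) x -25 to +45; from there the front slopes up and out at 45 degrees to a lip at x = -75, z = 51. Sides are full height for x -42 to +45: grip across y there. Empties when tipped 80 to 95 degrees, lip down.
- bin_lip (a point): middle of the bin's pouring lip (bin frame: -75, 0, 51 mm)
- bin_back (a point): middle of the bin's flat back face (bin frame: 45, 0, 30 mm)
- tray: loose open stainless tray (0.8 kg), 150 mm along its x by 200 mm along its y, 35 mm high, walls and floor 4 mm thick. Origin: centre of the underside; z up.
- bracket: bench bracket fixed to the counter: aluminium base plate 110 mm wide (y), x -90 to +80, its flat top (the ledge) 12 mm above the counter; low steel rear post at x 65 to 75, top at 52 mm. Origin: underside, middle of width. Its x axis points from the open front to the rear post, the way the bin is pushed. Nothing stands beside the ledge.
- backplate: upright sprung aluminium plate on the bracket, 70 mm wide, top 60 mm above the counter; slides only along the bracket's x. Origin: middle of its front face at ledge height; at rest 20 mm ahead (+x) of the bracket's origin. Spring: 0.5 N per mm pushed in (10 N at 20 mm; end of travel 36 mm). Axes as the bracket's.
- stopper0: dark rubber stopper, slightly tapered, 19 mm across the foot, 23 mm across the head, 22 mm tall, 14 g; origin: centre of the foot. Starts standing in the bin; it may lie or stand anywhere in the tray.
- stopper1: dark rubber stopper, slightly tapered, 19 mm across the foot, 23 mm across the head, 22 mm tall, 14 g; origin: centre of the foot. Starts standing in the bin; it may lie or stand anywhere in the tray.
- stopper2: dark rubber stopper, slightly tapered, 19 mm across the foot, 23 mm across the head, 22 mm tall, 14 g; origin: centre of the foot. Starts standing in the bin; it may lie or stand anywhere in the tray.
- stopper3: dark rubber stopper, slightly tapered, 19 mm across the foot, 23 mm across the head, 22 mm tall, 14 g; origin: centre of the foot. Starts standing in the bin; it may lie or stand anywhere in the tray.
- vial_bottle: small amber glass medicine bottle, 40 mm across, 58 mm tall; a bystander, origin: centre of its underside
- tape: roll of white medical tape lying flat, 64 mm across, 24 mm tall; a bystander, origin: centre of its underside
- gauze_box: small paper box, 70 x 50 x 45 mm; a bystander, origin: centre of its underside
- med_cup: small steel cup, 52 mm across, 42 mm tall; a bystander, origin: centre of its underside
- penlight: slim steel penlight, 12 mm thick, about 130 mm long, lying on the counter; a bystander
- saline: clear plastic bottle with a blue cap, 66 mm across, 150 mm tall; a bystander, origin: centre of its underside
Things that resemble listed ones, but are neither listed nor needed, are in the scene too. What is shaped like the bin but red is not meant.

How it is judged:
On the way, in this order (a step that is already met when the one before it is completed fails the run):
1. the bin is tipped (more than 34 degrees) over the tray (angle between bin's own z axis and vertical above 0.6 rad and horizontal distance between bin_lip and tray below 0.14 m), for 0.1 s.
2. all four stoppers lie in the tray (x of stopper0 in the frame of tray between -0.072 and 0.072 m and y of stopper0 in the frame of tray between -0.097 and 0.097 m and z of stopper0 in the frame of tray between 0 and 0.05 m and x of stopper1 in the frame of tray between -0.072 and 0.072 m and y of stopper1 in the frame of tray between -0.097 and 0.097 m and z of stopper1 in the frame of tray between 0 and 0.05 m and x of stopper2 in the frame of tray between -0.072 and 0.072 m and y of stopper2 in the frame of tray between -0.097 and 0.097 m and z of stopper2 in the frame of tray between 0 and 0.05 m and x of stopper3 in the frame of tray between -0.072 and 0.072 m and y of stopper3 in the frame of tray between -0.097 and 0.097 m and z of stopper3 in the frame of tray between 0 and 0.05 m), for 0.2 s.
3. the fingers press the bin, upright and square on the ledge, against the backplate with 6 to 14 N (angle between bin's own z axis and vertical below 0.12 rad and z of bin in the frame of bracket between 0.006 and 0.018 m and y of bin in the frame of bracket between -0.015 and 0.015 m and angle between the x axis of bin and the x axis of bracket, either way round below 0.14 rad and x of bin_lip in the frame of bracket below -0.05 m and contact force between bin and backplate between 6 and 14 N and contact force between the fingers and bin above 2 N), for 0.5 s.
At the end, for the whole second after the job is handed in: The bin stands upright (7 degrees) on the ledge (within 6 mm), its back to the backplate, centred within 15 mm, square within 8 degrees, at rest, held by the fingers, which press it against the backplate with 6 to 14 N; all four stoppers are in the tray (all of step 2 and all of step 3 and linear speed of bin below 0.02 m/s); the arm keeps its last pose, push and grip.
It fails at once if the backplate is rammed (more than 22 N from the bin) (contact force between bin and backplate above 22 N).
It fails at once if a bystander on the counter is shifted by more than 30 mm (distance of any of vial_bottle, tape, gauze_box, med_cup, penlight, saline from where it was at the start of the episode above 0.03 m).
It also fails if it takes over 61 s, if anything falls off the work surface, if the arm or the gripper's body presses on something with over 40 N, if the wrist force passes 120 N, or if a joint passes its speed limit or range.

ROBOT

A 6-joint arm with a two-finger parallel gripper is mounted at the origin on the work surface. World frame = base frame: x ahead of the robot, y to its left, z up, the work surface at z = 0. Lengths are in m, angles in rad, forces in N, time in s.
With the tool pointing down it reaches from about 0.3 to 0.875 m from the base axis. Payload 6.4 kg.
Tool frame: the origin (TCP) lies at the very end of the fingers, on their centre line; the grasp point (between the pads) lies 19 mm behind it; z points along the fingers, y is the line along which they close (so a half turn about z gives the same grasp; the last joint's range is limited). The gripper opens to 85 mm and grips with 20 to 120 N. Pads are 22 mm wide; open, the fingers measure 114 mm over their backs; the gripper's body (76 mm by 85 mm) begins 54 mm behind the grasp point. The pads swing forward as they close: fully open they stand 13 mm farther back than shut.
Start: joints at [1.018, 0.181, 1.607, -0, 1.354, -0.206], TCP at [0.195, 0.541, 0.231] pointing down, gripper open.
Joint ranges: [-2.99, 2.99], [-0.89, 2.07], [0.3, 2.58], [-1.14, 4.28], [0, 2.63], [-3.12, 3.12]. Speed limits (rad/s): [2.57, 2.57, 3.01, 3.14, 3.14, 3.14].

INTERFACE

Orientations are given as a unit quaternion [w, x, y, z].
In Python, from bench import ctrl gives the robot as it stands.
- The arm moves only by the tool jog_arm, never from a script. Its argument "series" is a list that holds one entry, the list of rows, each a list of 7 numbers: the shift along the tool's x, y, z in mm, then the turn, a rotation vector about the tool's x, y, z in rad, then the finger opening in mm, from 0 to 85.4. In form: [[[tx, ty, tz, rx, ry, rz, gripper], ...]]. A call has exactly 10 rows; each row shifts and turns the commanded pose from where the row before left it, along the tool's axes as they then stand; what a row does not reach is not made up. A row lasts 1/10 s, in which the tool goes at most 50 mm and 8.59 degrees, less where a joint would pass 70% of its speed; a pose out of reach is approached as far as the arm can. A call with a gripper value outside its range is refused whole. The fingers move at their own pace and stop on an object; the grip force is fixed at half the most. Time passes only in rows, so rows that do not move let the fingers close, or fill a call up. It gives the time, the measured TCP pose, the force, the opening and the grip force at its end, in the units of the state.
- ctrl.get_obs(): the state, without advancing time (a new reading comes with each control period).
- ctrl.camera(name): name is "scene" or "top" or "wrist"; returns a dict with "frame" (384x512x3 uint8, blue, green, red), "z_map" (384x512 float32, m along the optical axis (not along the pixel's ray), 0 where there is no reading), "fx", "fy", "cx", "cy" (pixels), "xyz" and "rotation" of the camera in the world. Camera axes: x right, y down, z forward; pixel columns grow to the right and rows downward; lengths in m; the calibration is good to about 2 mm. The wrist camera is an equidistant fisheye: a pixel r from the principal point sees the ray r / f radians off the axis. A picture is of the moment at which its call begins.
- ctrl.hand_in(): hands the job in; it is judged then, once.
The state is a dict: "time_s": time; "q": joint angles; "dq": joint speeds; "joint_efforts": joint torques, N m; "eef_pos": TCP position; "eef_rot": TCP orientation; "wrist_force": force on the tool from outside, world axes, zero at the start; "torque": the same for the moment, N m; "opening": opening from 0.0 (shut) to 1.0 (fully open); "grasp_force": force on a finger pad.
Only numpy, scipy, OpenCV 4.12 (cv2) and the standard library are available. Lean on these libraries where they do the work, as an engineer would, in place of code of your own. Each camera call takes 0.05 s, during which the arm holds its last target. There are 200 camera calls.

## Working session

There is one attempt and no reset: what is moved stays moved. The work goes in short steps, Python scripts to look and compute and a tool call to move; the robot and the scene stay as the last step left them, time stands still between calls to the robot, and variables do not carry over. Pictures are saved under pics/ and viewed, at most 10 in all, crops included, and the job is handed in when it is done.

Besides the shell and the picture viewer there is one more tool, called by a JSON object that holds its "method" and its "body", one argument or row to a line. jog_arm: Moves the arm, as the interface text tells. Its arguments: {"type":"object","properties":{"series":{"type":"array"}},"required":["series"]}

```bash
mkdir -p pics; ls
cat > h.py <<'E'
import numpy as np, cv2
from bench import ctrl
from scipy.spatial.transform import Rotation as R
def rot(q): q=np.array(q,float); return q if q.shape==(3,3) else R.from_quat(q,scalar_first=True).as_matrix()
def pts(c):
    z=c["z_map"]; v,u=np.indices(z.shape)
    P=np.stack([(u-c["cx"])/c["fx"]*z,(v-c["cy"])/c["fy"]*z,z],-1)
    W=P@rot(c["rotation"]).T+np.array(c["xyz"]); W[z==0]=np.nan
    return W
E
python3 - <<'E'
from h import *
for n in("top","scene"):
    c=ctrl.camera(n); cv2.imwrite(f"pics/{n}.png",c["frame"]); np.savez(n,**c)
    print(n,c["xyz"],c["rotation"],c["fx"],c["cx"])
t=np.load("top.npz");s=np.load("scene.npz")
cv2.imwrite("pics/a.png",cv2.resize(t["frame"],(796,597),interpolation=2))
print(ctrl.get_obs())
E
```

```text
pics
top [0.28110495 0.06966954 1.26073765] [-0.07693132  0.72010759 -0.68551938  0.07476501] 444.7153108595589 251.45549606218933
scene [1.13405807 0.62718453 0.61489534] [-0.17862536  0.36194215  0.81090156 -0.42370923] 347.03852528805794 257.35259119205364
{'time_s': 0.1, 'q': array([ 1.01770807e+00,  1.81469850e-01,  1.60785201e+00,  1.23280887e-05,
        1.35382042e+00, -2.06294409e-01]), 'dq': array([ 0.00155539, -0.00075099, -0.00336686,  0.0008794 , -0.00012907,
       -0.00070094]), 'joint_efforts': array([ 3.32925320e-04, -4.45879841e+01, -3.52238309e+01, -2.89421469e-04,
        4.20362572e-03,  9.57641305e-06]), 'eef_pos': array([0.19515593, 0.54036505, 0.23049957]), 'eef_rot': array([-2.92760663e-04,  1.72530582e-01,  9.85003857e-01, -7.17396775e-04]), 'wrist_force': array([-0.0226992 , -0.00103458,  0.25706832]), 'torque': array([-0.00823826,  0.02772284,  0.00746034]), 'grasp_force': 0.0, 'opening': 0.9963692421920005}
```

View pics/a.png

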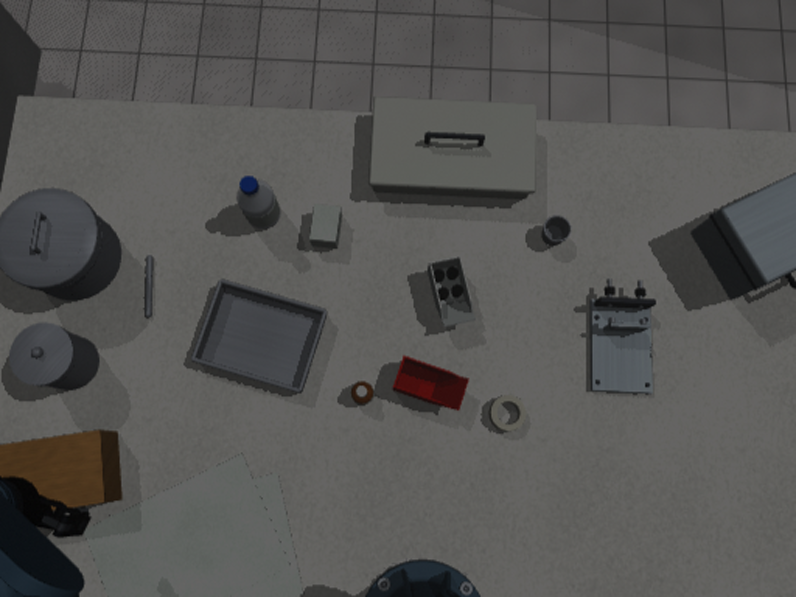

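View pics/scene.png

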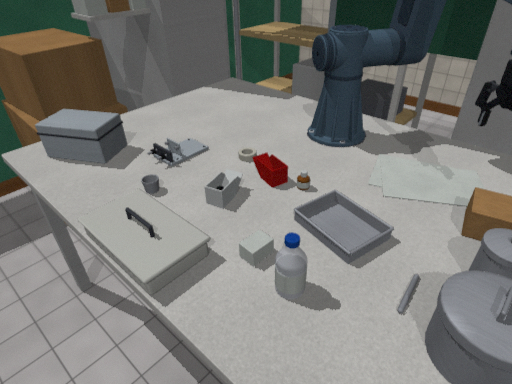

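The top view shows two bin-shaped things: a white/grey bin holding four dark stoppers at (450,290), and a red one at (430,382). The white one fits the description, because it is white and holds the stoppers. The tray is at (260,335). The bracket is at (622,345), with its open front towards the robot and its post at row 302. I'll confirm with a crop and measure.

Run:
```python
from h import *
t=dict(np.load("top.npz")); W=pts(t); s=796/512
def reg(n,x0,y0,x1,y1,zl,zh):
    w=W[int(y0/s):int(y1/s),int(x0/s):int(x1/s)].reshape(-1,3); w=w[(w[:,2]>zl)&(w[:,2]<zh)]
    if len(w)<5: print(n,len(w));return
    r=cv2.minAreaRect((w[:,:2]*1000).astype(np.float32)); print(n,len(w),'z',np.round(np.percentile(w[:,2],[5,50,95]),4),np.round(r[0],1),np.round(r[1],1),round(r[2],2)); print(np.round(cv2.boxPoints(r),0).tolist())
reg('table',480,440,560,520,-.1,.1)
reg('tray',180,270,335,400,.022,.05)
reg('bin rim',420,250,485,335,.05,.07)
reg('bin all',420,250,485,335,.02,.07)
reg('bin stop',420,250,485,335,.02,.035)
reg('base',575,270,665,405,.006,.018)
reg('plates',575,310,665,405,.03,.08)
reg('plate60',575,310,665,405,.054,.08)
reg('post',575,270,665,310,.03,.08)
for n,b in dict(vial=(345,375,380,410),tape=(485,390,530,435),gauze=(305,200,345,250),cup=(535,210,575,248),sal=(235,170,282,232),red=(385,345,475,415),pen=(140,250,160,322)).items(): reg(n,*b,.008,.3)
a=t["frame"][155:225,255:440]; b=t["frame"][155:265,255:320]
sc=np.load("scene.npz")["frame"]
A=cv2.resize(t["frame"][155:275,260:440],(780,520),interpolation=2)
A=np.clip(A.astype(float)*1.8,0,255).astype(np.uint8)
cv2.imwrite("pics/crop1.png",A)
```

```text
table 2645 z [-0.0035  0.0008  0.0049] [ 255.  -161.5] [134.1 146.6] 2.65
[[185.0, -91.0], [191.0, -238.0], [325.0, -232.0], [319.0, -85.0]]
tray 845 z [0.0265 0.0385 0.0431] [484.8 314.5] [208.6 157.8] 76.51
[[384.0, 231.0], [537.0, 195.0], [586.0, 398.0], [432.0, 434.0]]
bin rim 201 z [0.0508 0.0583 0.0642] [578.9 -26.9] [121.3  58.5] 14.89
[[513.0, -14.0], [528.0, -71.0], [645.0, -40.0], [630.0, 17.0]]
bin all 685 z [0.0228 0.0372 0.0626] [578.9 -26.8] [121.3  58.9] 15.1
[[513.0, -14.0], [528.0, -71.0], [645.0, -39.0], [630.0, 17.0]]
bin stop 316 z [0.0214 0.027  0.0331] [587.6 -23.2] [100.5  56.6] 14.89
[[532.0, -9.0], [546.0, -63.0], [643.0, -38.0], [629.0, 17.0]]
base 1992 z [0.0082 0.0127 0.0167] [ 521.7 -340.9] [239.6 160.6] 1.54
[[400.0, -264.0], [404.0, -424.0], [644.0, -418.0], [639.0, -257.0]]
plates 140 z [0.0342 0.0526 0.0628] [ 535.4 -342.5] [18.3 68.6] 0.11
[[526.0, -308.0], [526.0, -377.0], [545.0, -377.0], [545.0, -308.0]]
plate60 62 z [0.0556 0.0601 0.0635] [ 530.  -343.2] [ 7.1 67.2] 0.05
[[526.0, -310.0], [526.0, -377.0], [534.0, -377.0], [534.0, -310.0]]
post 30
[... 356 characters left out ...]
7.0], [410.0, -120.0], [353.0, -94.0]]
gauze 498 z [0.0169 0.0453 0.0492] [698.7 216.5] [66.9 72.5] 81.42
[[658.0, 189.0], [730.0, 178.0], [740.0, 244.0], [668.0, 255.0]]
cup 200 z [0.0103 0.0325 0.0445] [ 710.7 -218.8] [48.5 51.6] 78.23
[[680.0, -237.0], [731.0, -248.0], [741.0, -200.0], [690.0, -190.0]]
sal 690 z [0.0214 0.1004 0.1516] [745.2 336.1] [ 74.  108.1] 86.36
[[689.0, 303.0], [797.0, 296.0], [802.0, 370.0], [694.0, 376.0]]
red 646 z [0.0096 0.0388 0.0617] [411.8   4.4] [120.8  58.7] 73.83
[[367.0, -45.0], [423.0, -62.0], [457.0, 54.0], [400.0, 71.0]]
pen 155 z [0.0085 0.0123 0.0163] [571.1 532.7] [ 25.1 116.6] 89.45
[[513.0, 521.0], [629.0, 520.0], [630.0, 545.0], [513.0, 546.0]]
```

View pics/crop1.png

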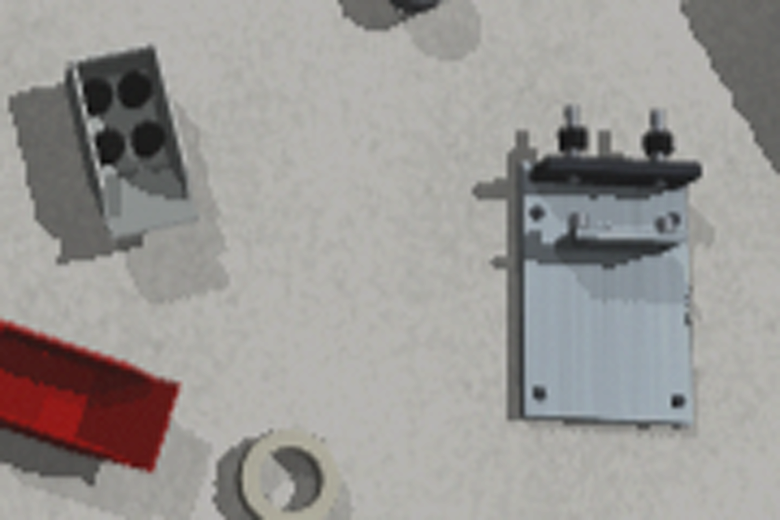

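The crop confirms it: the white bin with four stoppers has its lip towards the robot at (165,215), and the bracket has its backplate at (625,235) and its post at (615,172). The red bin at the lower left isn't meant. Next I'll refine the bracket pose and write a planner.

```bash
cat >> h.py <<'E'
Z=np.array([0,0,1.])
def toolR(yaw,pitch):
    "bin heading yaw; pitch: tool leans back (towards bin +x) by pitch, deg; minus tilts the tool outwards"
    y=np.radians(yaw);p=np.radians(pitch)
    xb=np.array([np.cos(y),np.sin(y),0]); yb=np.cross(Z,xb); z=-np.sin(p)*xb-np.cos(p)*Z
    return np.stack([np.cross(yb,z),yb,z],1)
def plan(wps,grip,rows=10):
    "wps: list of (pos mm, R, nrows)"
    o=ctrl.get_obs(); p=np.array(o["eef_pos"])*1000; r=R.from_matrix(rot(o["eef_rot"])); out=[]
    for P,M,n in wps:
        rv=(r.inv()*R.from_matrix(M)).as_rotvec()/n; d=(np.array(P)-p)/n
        for i in range(n):
            out.append([round(float(v),1) for v in r.inv().apply(d)]+[round(float(v),3) for v in rv]+[grip]); p=p+d; r=r*R.from_rotvec(rv)
    print(str(out).replace(' ','')); print('max mm',max(np.linalg.norm(a[:3]) for a in out),'deg',max(np.degrees(np.linalg.norm(a[3:6])) for a in out))
def st():
    o=ctrl.get_obs(); M=rot(o["eef_rot"]); print('t',round(o["time_s"],2),'p',np.round(np.array(o["eef_pos"])*1000,1),'q',np.round(o["q"],2),'F',np.round(o["wrist_force"],1),'T',np.round(o["torque"],2),'open',round(o["opening"]*85.4,1),'gf',round(o["grasp_force"],1)); print(' toolz',np.round(M[:,2],3),'tooly',np.round(M[:,1],3))
E
python3 - <<'E'
from h import *
t=dict(np.load("top.npz")); s=796/512; M=rot(t["rotation"])
f=t["frame"].astype(int); v,u=np.indices(f.shape[:2])
ray=np.stack([(u-t["cx"])/t["fx"],(v-t["cy"])/t["fy"],np.ones_like(u)],-1)@M.T
def onp(h): return t["xyz"]+ray*((h-t["xyz"][2])/ray[...,2])[...,None]
# base plate: bluish
m=((f[...,0]-f[...,2])>2)
m[:, :int(575/s)]=0;m[:,int(665/s):]=0;m[:int(325/s)]=0;m[int(405/s):]=0
m=cv2.morphologyEx(m.astype(np.uint8),cv2.MORPH_OPEN,np.ones((3,3)))
w=onp(.012)[m>0][:,:2]*1000
r=cv2.minAreaRect(w.astype(np.float32)); print(len(w),r,cv2.boxPoints(r).round(1).tolist())
# per column lowest row => front edge
for side in range(1):
    cols=[c for c in range(int(585/s),int(660/s)) if m[:,c].sum()>10]
    e=np.array([onp(.012)[np.where(m[:,c])[0].max(),c][:2]*1000 for c in cols][3:-3]); print('front edge', e.mean(0), np.degrees(np.polyfit(e[:,1],e[:,0],1)[0]))
    rows=[q for q in range(int(340/s),int(388/s)) if m[q].sum()>10]
    for k in(np.min,np.max):
        e=np.array([onp(.012)[q,k(np.where(m[q])[0])][:2]*1000 for q in rows]); print('side',e.mean(0),np.degrees(np.polyfit(e[:,0],e[:,1],1)[0]))
W=pts(t)[int(310/s):int(330/s),int(575/s):int(665/s)].reshape(-1,3); W=W[(W[:,2]>.05)]*1000; print('plate yaw',np.degrees(-np.polyfit(W[:,1],W[:,0],1)[0]),W.mean(0))
xb=np.array([np.cos(.26),np.sin(.26),0]); B=np.array([593.4,-23,0]); T=toolR(14.9,30)
tcp=B+8*xb+38*Z+19*T[:,2]; print('tcp grip',tcp)
plan([(tcp-150*T[:,2],T,20)],85)
st()
E
```

```text
1641 ((478.2099609375, -342.22906494140625), (124.68627166748047, 111.23635864257812), 0.6763656139373779) [[415.20001220703125, -287.3999938964844], [416.5, -398.6000061035156], [541.2000122070312, -397.1000061035156], [539.9000244140625, -285.8999938964844]]
front edge [ 417.20081721 -341.56342905] -0.2919159579318495
side [ 466.83764271 -287.91529698] 0.06750260975848871
side [ 472.19220064 -396.5221506 ] 0.9470387082169629
plate yaw -1.2132277364205541 [ 531.33223997 -341.81303576   57.55629486]
tcp grip [591.95054707 -23.38611712  21.54551733]
[[-31.3,-17.6,4.0,0.008,0.025,-0.03,85],[-30.9,-18.5,3.3,0.008,0.025,-0.03,85],[-30.4,-19.4,2.7,0.008,0.025,-0.03,85],[-29.9,-20.3,2.1,0.008,0.025,-0.03,85],[-29.3,-21.1,1.5,0.008,0.025,-0.03,85],[-28.7,-22.0,0.9,0.008,0.025,-0.03,85],[-28.0,-22.8,0.4,0.008,0.025,-0.03,85],[-27.4,-23.6,-0.1,0.008,0.025,-0.03,85],[-26.6,-24.4,-0.6,0.008,0.025,-0.03,85],[-25.9,-25.2,-1.1,0.008,0.025,-0.03,85],[-25.1,-26.0,-1.5,0.008,0.025,-0.03,85],[-24.3,-26.7,-1.9,0.008,0.025,-0.03,85],[-23.4,-27.5,-2.3,0.008,0.025,-0.03,85],[-22.5,-28.2,-2.7,0.008,0.025,-0.03,85],[-21.6,-28.8,-3.0,0.008,0.025,-0.03,85],[-20.6,-29.5,-3.3,0.008,0.025,-0.03,85],[-19.7,-30.1,-3.6,0.008,0.025,-0.03,85],[-18.7,-30.7,-3.9,0.008,0.025,-0.03,85],[-17.7,-31.3,-4.1,0.008,0.025,-0.03,85],[-16.6,-31.8,-4.3,0.008,0.025,-0.03,85]]
max mm 36.20096683791746 deg 2.2839394234893056
t 0.1 p [195.2 540.4 230.5] q [ 1.02  0.18  1.61  0.    1.35 -0.21] F [-0.  -0.   0.3] T [-0.01  0.03  0.01] open 85.1 gf 0.0
 toolz [-0.001 -0.001 -1.   ] tooly [ 0.34   0.94  -0.002]
```

{"method": "jog_arm", "body": {
  "series": [
    [[-31.3,-17.6,4.0,0.008,0.025,-0.03,85],[-30.9,-18.5,3.3,0.008,0.025,-0.03,85],[-30.4,-19.4,2.7,0.008,0.025,-0.03,85],[-29.9,-20.3,2.1,0.008,0.025,-0.03,85],[-29.3,-21.1,1.5,0.008,0.025,-0.03,85],[-28.7,-22.0,0.9,0.008,0.025,-0.03,85],[-28.0,-22.8,0.4,0.008,0.025,-0.03,85],[-27.4,-23.6,-0.1,0.008,0.025,-0.03,85],[-26.6,-24.4,-0.6,0.008,0.025,-0.03,85],[-25.9,-25.2,-1.1,0.008,0.025,-0.03,85]]
  ]
}}

```text
time_s: 1.1
eef_pos: [0.4313, 0.2678, 0.1917]
eef_rot: [-0.13, 0.022, 0.991, -0.018]
wrist_force: [0.1, 0.4, 0.3]
opening: 0.994
grasp_force: 0.0
```

{"method": "jog_arm", "body": {
  "series": [
    [[-25.1,-26.0,-1.5,0.008,0.025,-0.03,85],[-24.3,-26.7,-1.9,0.008,0.025,-0.03,85],[-23.4,-27.5,-2.3,0.008,0.025,-0.03,85],[-22.5,-28.2,-2.7,0.008,0.025,-0.03,85],[-21.6,-28.8,-3.0,0.008,0.025,-0.03,85],[-20.6,-29.5,-3.3,0.008,0.025,-0.03,85],[-19.7,-30.1,-3.6,0.008,0.025,-0.03,85],[-18.7,-30.7,-3.9,0.008,0.025,-0.03,85],[-17.7,-31.3,-4.1,0.008,0.025,-0.03,85],[-16.6,-31.8,-4.3,0.008,0.025,-0.03,85]]
  ]
}}

```text
time_s: 2.1
eef_pos: [0.6676, -0.0029, 0.1528]
eef_rot: [-0.254, -0.129, 0.958, -0.035]
wrist_force: [0.4, -0.4, -0.7]
opening: 0.997
grasp_force: 0.0
```

Run:
```python
from h import *
st()
xb=np.array([np.cos(.26),np.sin(.26),0]); B=np.array([593.4,-23,0]); T=toolR(14.9,30)
tcp=B+8*xb+38*Z+19*T[:,2]; print(tcp-150*T[:,2],T)
plan([(tcp-70*T[:,2],T,5),(tcp,T,5)],85)
```

```text
t 2.1 p [667.6  -2.9 152.8] q [-0.1   0.83  0.93 -0.19  1.87 -1.95] F [ 0.4 -0.4 -0.7] T [ 0.1  -0.23 -0.01] open 85.1 gf 0.0
 toolz [-0.478 -0.132 -0.868] tooly [-0.265  0.964 -0.   ]
[664.42875302  -4.10115763 151.4493279 ] [[-0.83690623 -0.25713279 -0.48318804]
 [-0.22268353  0.96637608 -0.1285664 ]
 [ 0.5         0.         -0.8660254 ]]
[[0.5,0.0,16.6,-0.001,0.001,0.001,85],[0.5,0.0,16.6,-0.001,0.001,0.001,85],[0.5,-0.0,16.6,-0.001,0.001,0.001,85],[0.5,-0.0,16.6,-0.001,0.001,0.001,85],[0.5,-0.0,16.6,-0.001,0.001,0.001,85],[-0.0,-0.0,14.0,-0.0,-0.0,-0.0,85],[-0.0,-0.0,14.0,-0.0,-0.0,-0.0,85],[-0.0,-0.0,14.0,-0.0,-0.0,-0.0,85],[-0.0,-0.0,14.0,-0.0,-0.0,-0.0,85],[-0.0,-0.0,14.0,-0.0,-0.0,-0.0,85]]
max mm 16.60752841334315 deg 0.09923920117592258
```

{"method": "jog_arm", "body": {
  "series": [
    [[0,0,15,0,0,0,85],[0,0,15,0,0,0,85],[0,0,15,0,0,0,85],[0,0,15,0,0,0,85],[0,0,15,0,0,0,85],[0,0,20,0,0,0,85],[0,0,20,0,0,0,85],[0,0,20,0,0,0,85],[0,0,15,0,0,0,85],[0,0,0,0,0,0,85]]
  ]
}}

```text
time_s: 3.1
eef_pos: [0.5931, -0.0214, 0.0209]
eef_rot: [-0.256, -0.129, 0.958, -0.034]
wrist_force: [0.5, -0.3, 0.2]
opening: 0.996
grasp_force: 0.0
```

Run:
```python
from h import *
st()
c=ctrl.camera("wrist"); s=ctrl.camera("scene")
a=cv2.resize(c["frame"],(400,300)); b=cv2.resize(s["frame"][120:240,160:320],(400,300),interpolation=2)
cv2.imwrite("pics/g1.png",np.hstack([a,b]))
```

```text
t 3.1 p [593.1 -21.4  20.9] q [-0.13  0.82  1.23 -0.19  1.58 -1.92] F [ 0.5 -0.3  0.2] T [ 0.07 -0.25  0.01] open 85.0 gf 0.0
 toolz [-0.481 -0.131 -0.867] tooly [-0.264  0.965  0.001]
```

View pics/g1.png

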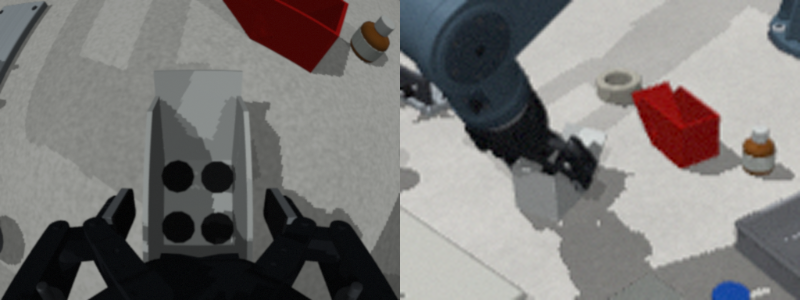

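The left view shows the open fingers (118 and 283) straddling the white bin, whose centre is at about 198, with all four stoppers visible. The grasp is well centred, so I'll close and lift.

{"method": "jog_arm", "body": {
  "series": [
    [[0,0,0,0,0,0,50],[0,0,0,0,0,0,50],[0,0,0,0,0,0,50],[0,0,0,0,0,0,50],[0,0,0,0,0,0,50],[0,0,0,0,0,0,50],[0,0,0,0,0,0,50],[0,0,0,0,0,0,50],[0,0,0,0,0,0,50],[0,0,0,0,0,0,50]]
  ]
}}

```text
time_s: 4.2
eef_pos: [0.5971, -0.0215, 0.0245]
eef_rot: [-0.252, -0.129, 0.959, -0.035]
wrist_force: [4.7, 0.5, 5.5]
opening: 0.675
grasp_force: 64.7
```

Run:
```python
from h import *
st()
o=ctrl.get_obs(); p=np.array(o["eef_pos"])*1000
plan([(p+[0,0,120],toolR(14.9,30),10)],50)
```

```text
t 4.2 p [597.1 -21.5  24.5] q [-0.13  0.82  1.23 -0.19  1.58 -1.92] F [4.7 0.5 5.5] T [ 0.12 -0.34 -0.02] open 57.7 gf 64.7
 toolz [-0.473 -0.132 -0.871] tooly [-0.265  0.964 -0.003]
[[5.9,-0.0,-10.5,-0.001,0.001,0.001,50],[5.9,-0.0,-10.4,-0.001,0.001,0.001,50],[5.9,-0.0,-10.4,-0.001,0.001,0.001,50],[5.9,-0.0,-10.4,-0.001,0.001,0.001,50],[5.9,-0.0,-10.4,-0.001,0.001,0.001,50],[5.9,-0.0,-10.4,-0.001,0.001,0.001,50],[6.0,-0.0,-10.4,-0.001,0.001,0.001,50],[6.0,-0.0,-10.4,-0.001,0.001,0.001,50],[6.0,-0.0,-10.4,-0.001,0.001,0.001,50],[6.0,-0.0,-10.4,-0.001,0.001,0.001,50]]
max mm 12.044085685513865 deg 0.09923920117592258
```

{"method": "jog_arm", "body": {
  "series": [
    [[6,0,-10.4,0,0,0,50],[6,0,-10.4,0,0,0,50],[6,0,-10.4,0,0,0,50],[6,0,-10.4,0,0,0,50],[6,0,-10.4,0,0,0,50],[6,0,-10.4,0,0,0,50],[6,0,-10.4,0,0,0,50],[6,0,-10.4,0,0,0,50],[6,0,-10.4,0,0,0,50],[6,0,-10.4,0,0,0,50]]
  ]
}}

```text
time_s: 5.2
eef_pos: [0.5948, -0.0215, 0.1443]
eef_rot: [-0.253, -0.129, 0.958, -0.035]
wrist_force: [0.3, 0.3, -1.3]
opening: 0.673
grasp_force: 64.3
```

Run:
```python
from h import *
st()
c=ctrl.camera("wrist"); s=ctrl.camera("scene")
a=cv2.resize(c["frame"],(400,300)); b=cv2.resize(s["frame"][90:240,150:350],(400,300),interpolation=2)
cv2.imwrite("pics/g2.png",np.hstack([a,b]))
# above tray: upright at heading 33, lip 25 mm beyond the tray centre at pour
eh=np.array([np.cos(np.radians(33)),np.sin(np.radians(33)),0]); tray=np.array([485,314.5,0])
def tcp(tilt,lip):  # tool pose so that lip (bin frame) sits at lip, bin tilted
    t=np.radians(tilt); xb=np.cos(t)*eh+np.sin(t)*Z; zb=-np.sin(t)*eh+np.cos(t)*Z
    a=np.radians(30); G=np.array([8,38]); T=G+19*np.array([-np.sin(a),-np.cos(a)]); d=T-[-75,51]
    return lip+d[0]*xb+d[1]*zb, toolR(33,30-tilt)
p,r=tcp(0,tray+25*eh+110*Z); print(p)
plan([(p,r,10)],50)
```

```text
t 5.2 p [594.8 -21.5 144.3] q [-0.13  0.67  1.2  -0.2   1.75 -1.96] F [ 0.3  0.3 -1.3] T [ 0.09 -0.38 -0.02] open 57.5 gf 64.3
 toolz [-0.476 -0.132 -0.869] tooly [-0.264  0.964 -0.001]
[567.60905094 368.14694495  80.54551733]
[[-9.7,38.4,1.9,0.015,0.001,-0.027,50],[-10.8,38.1,1.3,0.015,0.001,-0.027,50],[-11.8,37.8,0.7,0.015,0.001,-0.027,50],[-12.8,37.5,0.1,0.015,0.001,-0.027,50],[-13.8,37.1,-0.5,0.015,0.001,-0.027,50],[-14.8,36.7,-1.0,0.015,0.001,-0.027,50],[-15.8,36.3,-1.6,0.015,0.001,-0.027,50],[-16.8,35.8,-2.2,0.015,0.001,-0.027,50],[-17.7,35.3,-2.7,0.015,0.001,-0.027,50],[-18.7,34.8,-3.2,0.015,0.001,-0.027,50]]
max mm 39.65173388390475 deg 1.7706157302648182
```

View pics/g2.png

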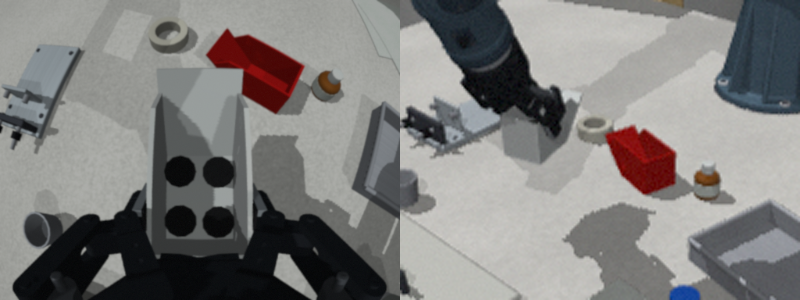

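The bin is held and all four stoppers are still in it (180–218, 172–222). Now I'll swing over to the tray at half speed.

{"method": "jog_arm", "body": {
  "series": [
    [[-3,10,0.6,0.008,0,-0.013,50],[-4.8,19.2,1,0.008,0,-0.013,50],[-5.4,19,0.7,0.008,0,-0.014,50],[-5.4,19,0.6,0.008,0,-0.014,50],[-5.9,18.9,0.4,0.007,0,-0.013,50],[-5.9,18.9,0.3,0.007,0,-0.013,50],[-6.4,18.8,0.1,0.008,0,-0.014,50],[-6.4,18.8,0,0.007,0,-0.013,50],[-6.9,18.5,-0.2,0.008,0,-0.014,50],[-6.9,18.5,-0.3,0.007,0,-0.013,50]]
  ]
}}

```text
time_s: 6.3
eef_pos: [0.5799, 0.1655, 0.1117]
eef_rot: [-0.25, -0.203, 0.945, -0.054]
wrist_force: [-0.1, 0.2, -2.4]
opening: 0.668
grasp_force: 64.4
```

{"method": "jog_arm", "body": {
  "series": [
    [[-7.4,18.4,-0.5,0.008,0,-0.014,50],[-7.4,18.4,-0.5,0.007,0,-0.013,50],[-7.9,18.2,-0.8,0.008,0,-0.014,50],[-7.9,18.2,-0.8,0.007,0,-0.013,50],[-8.4,17.9,-1.1,0.008,0,-0.014,50],[-8.4,17.9,-1.1,0.007,0,-0.013,50],[-8.9,17.6,-1.3,0.008,0,-0.014,50],[-8.9,17.6,-1.4,0.007,0,-0.013,50],[-9.4,17.4,-1.6,0.008,0,-0.014,50],[-9.4,17.4,-1.6,0.007,0,-0.013,50]]
  ]
}}

```text
time_s: 7.3
eef_pos: [0.5645, 0.3604, 0.0793]
eef_rot: [-0.245, -0.275, 0.927, -0.073]
wrist_force: [-0.0, 0.4, -1.9]
opening: 0.67
grasp_force: 64.5
```

```bash
cat >> h.py <<'E'
eh=np.array([np.cos(np.radians(33)),np.sin(np.radians(33)),0]); tray=np.array([485,314.5,0])
def tip(tilt,lip):
    t=np.radians(tilt); xb=np.cos(t)*eh+np.sin(t)*Z; zb=-np.sin(t)*eh+np.cos(t)*Z
    a=np.radians(30); G=np.array([8,38]); T=G+19*np.array([-np.sin(a),-np.cos(a)]); d=T-[-75,51]
    return lip+d[0]*xb+d[1]*zb, toolR(33,30-tilt)
E
python3 - <<'E'
from h import *
st()
w=[(*tip(a,tray+25*eh+h*Z),5) for a,h in((20,105),(40,100),(58,85),(70,70))]
print([x[0].round() for x in w]); plan(w,50)
E
```

```text
t 7.3 p [564.5 360.4  79.3] q [ 0.43  0.92  0.93 -0.08  1.8  -1.72] F [-0.   0.4 -1.9] T [ 0.25 -0.4  -0.04] open 57.2 gf 64.5
 toolz [-0.415 -0.27  -0.869] tooly [-0.546  0.838  0.   ]
[array([572., 371., 102.]), array([569., 369., 125.]), array([560., 363., 132.]), array([550., 357., 129.])]
[[0.1,1.0,-5.3,-0.0,-0.069,0.0,50],[-0.2,1.0,-5.3,-0.0,-0.069,0.0,50],[-0.6,1.0,-5.2,-0.0,-0.069,0.0,50],[-1.0,1.0,-5.2,-0.0,-0.069,0.0,50],[-1.3,1.0,-5.1,-0.0,-0.069,0.0,50],[1.5,-0.0,-4.2,-0.0,-0.07,0.0,50],[1.2,-0.0,-4.3,-0.0,-0.07,0.0,50],[0.9,-0.0,-4.4,-0.0,-0.07,0.0,50],[0.6,-0.0,-4.5,-0.0,-0.07,0.0,50],[0.3,-0.0,-4.5,-0.0,-0.07,0.0,50],[2.0,0.0,-1.8,-0.0,-0.063,-0.0,50],[1.9,0.0,-1.9,-0.0,-0.063,-0.0,50],[1.7,0.0,-2.0,-0.0,-0.063,-0.0,50],[1.6,0.0,-2.1,-0.0,-0.063,-0.0,50],[1.5,0.0,-2.2,-0.0,-0.063,-0.0,50],[2.2,-0.0,-0.6,-0.0,-0.042,-0.0,50],[2.2,-0.0,-0.7,-0.0,-0.042,-0.0,50],[2.2,-0.0,-0.7,-0.0,-0.042,-0.0,50],[2.1,-0.0,-0.8,-0.0,-0.042,-0.0,50],[2.1,-0.0,-0.9,-0.0,-0.042,-0.0,50]]
max mm 5.397221507405454 deg 4.010704565915763
```

{"method": "jog_arm", "body": {
  "series": [
    [[0.1,0.8,-5.3,0,-0.069,0,50],[-0.2,0.8,-5.3,0,-0.069,0,50],[-0.6,0.8,-5.2,0,-0.069,0,50],[-1,0.8,-5.2,0,-0.069,0,50],[-1.3,0.8,-5.1,0,-0.069,0,50],[1.5,0,-4.2,0,-0.07,0,50],[1.2,0,-4.3,0,-0.07,0,50],[0.9,0,-4.4,0,-0.07,0,50],[0.6,0,-4.5,0,-0.07,0,50],[0.3,0,-4.5,0,-0.07,0,50]]
  ]
}}

```text
time_s: 8.3
eef_pos: [0.5696, 0.3676, 0.1256]
eef_rot: [0.086, -0.283, 0.955, 0.026]
wrist_force: [0.5, 0.8, -2.4]
opening: 0.671
grasp_force: 64.7
```

{"method": "jog_arm", "body": {
  "series": [
    [[2,0,-1.8,0,-0.063,0,50],[1.9,0,-1.9,0,-0.063,0,50],[1.7,0,-2,0,-0.063,0,50],[1.6,0,-2.1,0,-0.063,0,50],[1.5,0,-2.2,0,-0.063,0,50],[2.2,0,-0.6,0,-0.042,0,50],[2.2,0,-0.7,0,-0.042,0,50],[2.2,0,-0.7,0,-0.042,0,50],[2.1,0,-0.8,0,-0.042,0,50],[2.1,0,-0.9,0,-0.042,0,50]]
  ]
}}

```text
time_s: 9.3
eef_pos: [0.5506, 0.3554, 0.1293]
eef_rot: [0.33, -0.267, 0.9, 0.099]
wrist_force: [-0.4, 0.6, -2.3]
opening: 0.67
grasp_force: 66.0
```

Run:
```python
from h import *
st()
print(tip(70,tray+25*eh+70*Z))
w=[(*tip(a,tray+25*eh+h*Z),5) for a,h in((78,64),(88,60))]
plan(w,50)
s=ctrl.camera("scene");f=s["frame"][80:290,170:450]
cv2.imwrite("pics/g3.png",cv2.resize(f,(800,600),interpolation=2))
```

```text
t 9.3 p [550.6 355.4 129.3] q [ 0.31  0.16  2.05  0.62  0.31 -2.38] F [-0.4  0.6 -2.3] T [-0.24  0.47  0.05] open 57.2 gf 66.0
 toolz [ 0.542  0.354 -0.763] tooly [-0.546  0.838  0.001]
(array([550.26252613, 356.88198002, 128.99338124]), array([[-0.64245893, -0.54463904,  0.53908705],
       [-0.41721771,  0.83867057,  0.35008722],
       [-0.64278761,  0.        , -0.76604444]]))
[[1.2,0.3,-1.1,0.0,-0.027,0.0,50],[1.2,0.3,-1.2,0.0,-0.027,0.0,50],[1.1,0.3,-1.2,0.0,-0.027,0.0,50],[1.1,0.3,-1.2,0.0,-0.027,0.0,50],[1.1,0.3,-1.2,0.0,-0.027,0.0,50],[1.2,-0.0,-2.2,0.0,-0.035,0.0,50],[1.1,-0.0,-2.2,0.0,-0.035,0.0,50],[1.1,-0.0,-2.2,0.0,-0.035,0.0,50],[1.0,-0.0,-2.3,0.0,-0.035,0.0,50],[0.9,-0.0,-2.3,0.0,-0.035,0.0,50]]
max mm 2.5079872407968904 deg 2.0053522829578814
```

View pics/g3.png

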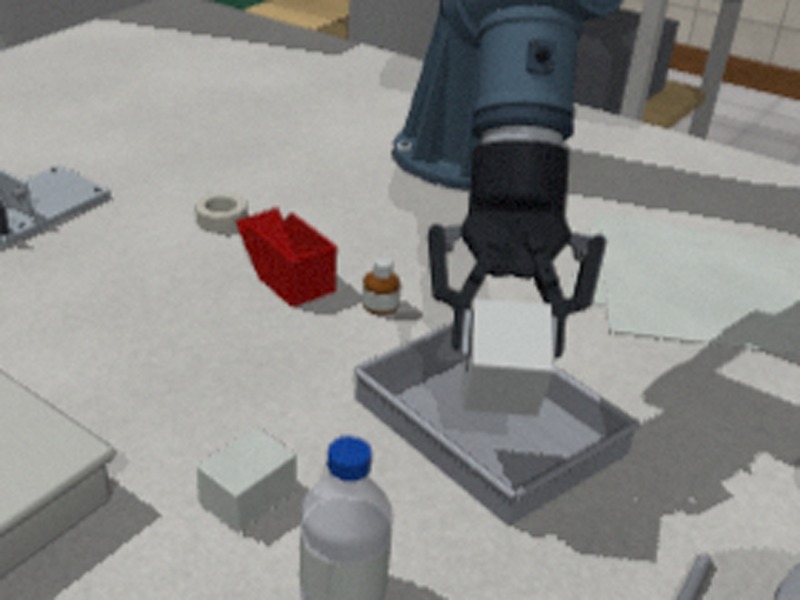

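The picture shows the bin tipped over the tray (510,380) with nothing poured yet. The scene is otherwise undisturbed. Tipping on.

{"method": "jog_arm", "body": {
  "series": [
    [[1.2,0.3,-1.1,0,-0.027,0,50],[1.2,0.3,-1.2,0,-0.027,0,50],[1.1,0.3,-1.2,0,-0.027,0,50],[1.1,0.3,-1.2,0,-0.027,0,50],[1.1,0.3,-1.2,0,-0.027,0,50],[1.2,0,-2.2,0,-0.035,0,50],[1.1,0,-2.2,0,-0.035,0,50],[1.1,0,-2.2,0,-0.035,0,50],[1,0,-2.3,0,-0.035,0,50],[0.9,0,-2.3,0,-0.035,0,50]]
  ]
}}

```text
time_s: 10.35
eef_pos: [0.533, 0.3547, 0.1872]
eef_rot: [0.426, -0.248, 0.861, 0.125]
wrist_force: [0.5, 0.9, -2.4]
opening: 0.674
grasp_force: 66.1
```

{"method": "jog_arm", "body": {
  "series": [
    [[0,0,0,0,0,0,50],[0,0,0,0,0,0,50],[0,0,0,0,0,0,50],[0,0,0,0,0,0,50],[0,0,0,0,0,0,50],[0,0,0,0,0,0,50],[0,0,0,0,0,0,50],[0,0,0,0,0,0,50],[0,0,0,0,0,0,50],[0,0,0,0,0,0,50]]
  ]
}}

```text
time_s: 11.35
eef_pos: [0.533, 0.3544, 0.1856]
eef_rot: [0.425, -0.247, 0.862, 0.125]
wrist_force: [0.1, 0.5, -0.6]
opening: 0.67
grasp_force: 66.2
```

Run:
```python
from h import *
st()
M=rot(ctrl.get_obs()["eef_rot"]); print('tilt',30+np.degrees(np.arccos(-M[2,2])))
s=ctrl.camera("scene")["frame"][150:270,270:430];w=ctrl.camera("wrist")["frame"]
cv2.imwrite("pics/g4.png",np.hstack([cv2.resize(s,(400,300),interpolation=2),cv2.resize(w,(400,300))]))
```

```text
t 11.35 p [533.  354.4 185.6] q [ 0.29  0.01  2.19  1.39  0.22 -3.12] F [ 0.1  0.5 -0.6] T [-0.39  0.52  0.02] open 57.2 gf 66.2
 toolz [ 0.671  0.426 -0.607] tooly [-0.533  0.846  0.005]
tilt 82.60601036254465
```

View pics/g4.png

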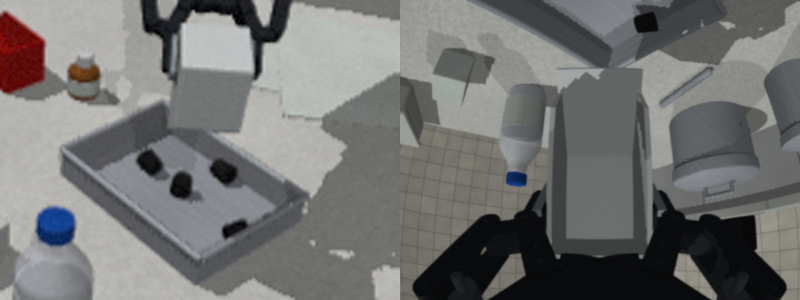

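All four stoppers lie in the tray (left view: 148,162; 180,185; 224,172; 234,229), and the bin is empty (right view). Next I'll untip and carry it to the bracket.

Run:
```python
from h import *
plan([([545,335,200],toolR(33,-20),7),([560,300,190],toolR(33,30),13)],50)
```

```text
[[-1.6,-3.2,-1.3,-0.001,0.081,-0.002,50],[-1.5,-3.2,-1.4,-0.001,0.081,-0.002,50],[-1.4,-3.2,-1.5,-0.001,0.081,-0.002,50],[-1.3,-3.2,-1.6,-0.001,0.081,-0.002,50],[-1.1,-3.2,-1.7,-0.001,0.081,-0.002,50],[-1.0,-3.3,-1.8,-0.001,0.081,-0.002,50],[-0.8,-3.3,-1.9,-0.001,0.081,-0.002,50],[0.7,-2.9,0.6,-0.0,0.067,0.0,50],[0.7,-2.9,0.6,-0.0,0.067,0.0,50],[0.7,-2.9,0.6,-0.0,0.067,0.0,50],[0.6,-2.9,0.7,-0.0,0.067,0.0,50],[0.6,-2.9,0.7,-0.0,0.067,0.0,50],[0.5,-2.9,0.8,-0.0,0.067,0.0,50],[0.5,-2.9,0.8,-0.0,0.067,0.0,50],[0.4,-2.9,0.8,-0.0,0.067,0.0,50],[0.3,-2.9,0.8,-0.0,0.067,0.0,50],[0.3,-2.9,0.9,-0.0,0.067,0.0,50],[0.2,-2.9,0.9,-0.0,0.067,0.0,50],[0.2,-2.9,0.9,-0.0,0.067,0.0,50],[0.1,-2.9,0.9,-0.0,0.067,0.0,50]]
max mm 3.8910152916687437 deg 4.642726192031693
```

{"method": "jog_arm", "body": {
  "series": [
    [[-1.6,-3.2,-1.3,0,0.081,-0.002,50],[-1.5,-3.2,-1.4,0,0.081,-0.002,50],[-1.4,-3.2,-1.5,0,0.081,-0.002,50],[-1.3,-3.2,-1.6,0,0.081,-0.002,50],[-1.1,-3.2,-1.7,0,0.081,-0.002,50],[-1,-3.3,-1.8,0,0.081,-0.002,50],[-0.8,-3.3,-1.9,0,0.081,-0.002,50],[0.7,-2.9,0.6,0,0.067,0,50],[0.7,-2.9,0.6,0,0.067,0,50],[0.7,-2.9,0.6,0,0.067,0,50]]
  ]
}}

```text
time_s: 12.45
eef_pos: [0.5437, 0.3393, 0.1957]
eef_rot: [0.13, -0.288, 0.948, 0.047]
wrist_force: [0.5, 0.0, -1.8]
opening: 0.672
grasp_force: 66.1
```

{"method": "jog_arm", "body": {
  "series": [
    [[0.6,-2.9,0.7,0,0.067,0,50],[0.6,-2.9,0.7,0,0.067,0,50],[0.5,-2.9,0.8,0,0.067,0,50],[0.5,-2.9,0.8,0,0.067,0,50],[0.4,-2.9,0.8,0,0.067,0,50],[0.3,-2.9,0.8,0,0.067,0,50],[0.3,-2.9,0.9,0,0.067,0,50],[0.2,-2.9,0.9,0,0.067,0,50],[0.2,-2.9,0.9,0,0.067,0,50],[0.1,-2.9,0.9,0,0.067,0,50]]
  ]
}}

```text
time_s: 13.45
eef_pos: [0.5569, 0.3134, 0.1868]
eef_rot: [-0.188, -0.287, 0.938, -0.05]
wrist_force: [-0.1, 0.4, -2.6]
opening: 0.67
grasp_force: 66.1
```

Run:
```python
from h import *
st()
# bracket origin 506,-342.3, yaw .5 ; bin origin at bracket x -60, bottom at z 70
y=np.radians(.5); b=np.array([np.cos(y),np.sin(y),0]); O=np.array([506,-342.3,0])
p=O+(-60+1)*b+(70+23)*Z; print(p)
plan([([530,-20,170],toolR(15,30),12),(p,toolR(.5,30),18)],50)
```

```text
t 13.45 p [556.9 313.4 186.8] q [ 0.36  0.64  1.12 -0.08  1.76 -1.8 ] F [-0.1  0.4 -2.6] T [ 0.2  -0.3  -0.04] open 57.2 gf 66.1
 toolz [-0.324 -0.203 -0.924] tooly [-0.558  0.83   0.013]
[ 447.00224654 -342.81486559   93.        ]
[[15.6,-21.8,7.6,-0.011,0.011,0.025,50],[15.0,-22.3,7.6,-0.011,0.011,0.025,50],[14.3,-22.7,7.5,-0.011,0.011,0.025,50],[13.7,-23.2,7.4,-0.011,0.011,0.025,50],[13.0,-23.6,7.2,-0.011,0.011,0.025,50],[12.3,-24.0,7.1,-0.011,0.011,0.025,50],[11.7,-24.4,7.0,-0.011,0.011,0.025,50],[11.0,-24.7,6.8,-0.011,0.011,0.025,50],[10.3,-25.1,6.7,-0.011,0.011,0.025,50],[9.6,-25.4,6.5,-0.011,0.011,0.025,50],[8.8,-25.7,6.3,-0.011,0.011,0.025,50],[8.1,-26.0,6.1,-0.011,0.011,0.025,50],[5.7,-16.1,8.3,-0.007,-0.0,0.012,50],[5.5,-16.3,8.1,-0.007,-0.0,0.012,50],[5.3,-16.4,8.0,-0.007,-0.0,0.012,50],[5.1,-16.5,7.9,-0.007,-0.0,0.012,50],[4.9,-16.6,7.8,-0.007,-0.0,0.012,50],[4.7,-16.7,7.7,-0.007,-0.0,0.012,50],[4.5,-16.8,7.6,-0.007,-0.0,0.012,50],[4.3,-16.9,7.4,-0.007,-0.0,0.012,50],[4.1,-17.0,7.3,-0.007,-0.0,0.012,50],[3.9,-17.1,7.2,-0.007,-0.0,0.012,50],[3.7,-17.2,7.1,-0.007,-0.0,0.012,50],[3.5,-17.3,7.0,-0.007,-0.0,0.012,50],[3.3,-17.4,6.8,-0.007,-0.0,0.012,50],[3.1,-17.5,6.7,-0.007,-0.0,0.012,50],[2.9,-17.6,6.6,-0.007,-0.0,0.012,50],[2.6,-17.7,6.5,-0.007,-0.0,0.012,50],[2.4,-17.8,6.3,-0.007,-0.0,0.012,50],[2.2,-17.8,6.2,-0.007,-0.0,0.012,50]]
max mm 27.95084971874737 deg 1.6870664199906837
```

{"method": "jog_arm", "body": {
  "series": [
    [[15.6,-21.8,7.6,-0.011,0.011,0.025,50],[15,-22.3,7.6,-0.011,0.011,0.025,50],[14.3,-22.7,7.5,-0.011,0.011,0.025,50],[13.7,-23.2,7.4,-0.011,0.011,0.025,50],[13,-23.6,7.2,-0.011,0.011,0.025,50],[12.3,-24,7.1,-0.011,0.011,0.025,50],[11.7,-24.4,7,-0.011,0.011,0.025,50],[11,-24.7,6.8,-0.011,0.011,0.025,50],[10.3,-25.1,6.7,-0.011,0.011,0.025,50],[9.6,-25.4,6.5,-0.011,0.011,0.025,50]]
  ]
}}

```text
time_s: 14.45
eef_pos: [0.5346, 0.0345, 0.1727]
eef_rot: [-0.246, -0.154, 0.956, -0.037]
wrist_force: [-0.5, 0.7, -1.2]
opening: 0.676
grasp_force: 66.1
```

{"method": "jog_arm", "body": {
  "series": [
    [[8.8,-25.7,6.3,-0.011,0.011,0.025,50],[8.1,-26,6.1,-0.011,0.011,0.025,50],[5.7,-16.1,8.3,-0.007,0,0.012,50],[5.5,-16.3,8.1,-0.007,0,0.012,50],[5.3,-16.4,8,-0.007,0,0.012,50],[5.1,-16.5,7.9,-0.007,0,0.012,50],[4.9,-16.6,7.8,-0.007,0,0.012,50],[4.7,-16.7,7.7,-0.007,0,0.012,50],[4.5,-16.8,7.6,-0.007,0,0.012,50],[4.3,-16.9,7.4,-0.007,0,0.012,50]]
  ]
}}

```text
time_s: 15.45
eef_pos: [0.4941, -0.1643, 0.1355]
eef_rot: [-0.258, -0.074, 0.963, -0.02]
wrist_force: [0.6, -0.8, -0.5]
opening: 0.673
grasp_force: 66.1
```

Run:
```python
from h import *
st()
y=np.radians(.5); b=np.array([np.cos(y),np.sin(y),0]); O=np.array([506,-342.3,0])
p=O+(-60+1)*b+(70+23)*Z
plan([(p,toolR(.5,30),9)],50)
```

```text
t 15.45 p [ 494.1 -164.3  135.5] q [-0.39  0.52  1.46 -0.26  1.62 -2.06] F [ 0.6 -0.8 -0.5] T [ 0.03 -0.4  -0.02] open 57.5 gf 66.1
 toolz [-0.494 -0.077 -0.866] tooly [-0.153  0.988 -0.   ]
[[4.7,-18.8,8.2,-0.008,-0.0,0.014,50],[4.5,-18.9,8.0,-0.008,-0.0,0.014,50],[4.2,-19.1,7.9,-0.008,-0.0,0.014,50],[3.9,-19.2,7.7,-0.008,-0.0,0.014,50],[3.7,-19.3,7.6,-0.008,-0.0,0.014,50],[3.4,-19.4,7.4,-0.008,-0.0,0.014,50],[3.1,-19.5,7.3,-0.008,-0.0,0.014,50],[2.9,-19.6,7.1,-0.008,-0.0,0.014,50],[2.6,-19.7,7.0,-0.008,-0.0,0.014,50]]
max mm 21.091704530454624 deg 0.9238666846483066
```

{"method": "jog_arm", "body": {
  "series": [
    [[4.7,-18.8,8.2,-0.008,0,0.014,50],[4.5,-18.9,8,-0.008,0,0.014,50],[4.2,-19.1,7.9,-0.008,0,0.014,50],[3.9,-19.2,7.7,-0.008,0,0.014,50],[3.7,-19.3,7.6,-0.008,0,0.014,50],[3.4,-19.4,7.4,-0.008,0,0.014,50],[3.1,-19.5,7.3,-0.008,0,0.014,50],[2.9,-19.6,7.1,-0.008,0,0.014,50],[2.6,-19.7,7,-0.008,0,0.014,50],[0,0,0,0,0,0,50]]
  ]
}}

```text
time_s: 16.45
eef_pos: [0.446, -0.3446, 0.0927]
eef_rot: [-0.259, -0.002, 0.966, -0.002]
wrist_force: [0.1, 0.3, -2.5]
opening: 0.673
grasp_force: 66.2
```

Run:
```python
from h import *
st()
t=ctrl.camera("top"); np.savez("top2",**t); W=pts(t); s=ctrl.camera("scene"); np.savez("scene2",**s)
w=W.reshape(-1,3)*1000
m=(w[:,0]>330)&(w[:,0]<470)&(abs(w[:,1]+342)<60)&(w[:,2]>40)
print(m.sum(),np.percentile(w[m],[2,98],axis=0).round(1) if m.any() else '')
S=pts(s).reshape(-1,3)*1000
m=(S[:,0]>330)&(S[:,0]<520)&(abs(S[:,1]+342)<50)&(S[:,2]>60)&(S[:,2]<140); print('scene',m.sum())
a=t["frame"][180:270,350:450]; b=s["frame"][100:190,120:220]
A=np.hstack([cv2.resize(x,(400,360),interpolation=2) for x in(a,b)])
cv2.imwrite("pics/g5.png",np.clip(A*1.4,0,255).astype(np.uint8))
```

```text
t 16.45 p [ 446.  -344.6   92.7] q [-0.69  0.63  1.38 -0.33  1.55 -2.18] F [ 0.1  0.3 -2.5] T [ 0.02 -0.41 -0.02] open 57.5 gf 66.2
 toolz [-0.501 -0.004 -0.866] tooly [-0.005  1.    -0.002]
64 [[ 440.1 -309.5  425.8]
 [ 469.3 -282.2  489.3]]
scene 591
```

View pics/g5.png

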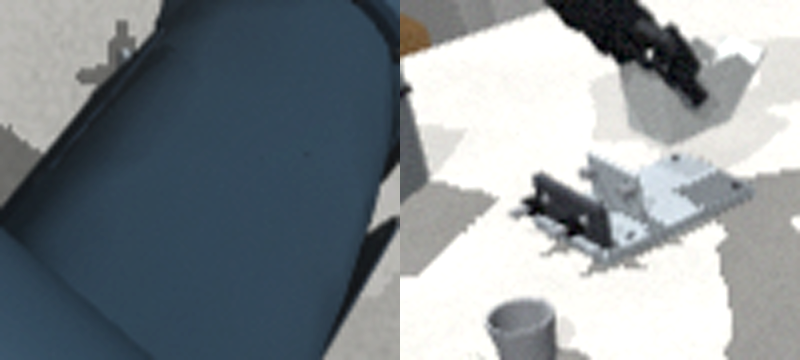

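The scene view shows the bin held above the ledge's front, with its back (650,100) facing the plate. The arm hides it in the top view, so I'll measure it from the scene depth and check the upright and offset values.

Run:
```python
from h import *
s=dict(np.load("scene2.npz")); P=pts(s)*1000; f=s["frame"].astype(int)
S=P[100:190,120:225].reshape(-1,3); c=f[100:190,120:225].reshape(-1,3)
m=(S[:,0]>340)&(S[:,0]<520)&(abs(S[:,1]+342)<60)&(S[:,2]>60)&(S[:,2]<150)&(c.max(1)>60)
w=S[m]; print(len(w),np.percentile(w,[1,50,99],axis=0).round(1))
# back face: max-x points; fit planes by RANSAC
rng=np.random.default_rng(0)
for k in range(2):
    best=None
    for _ in range(600):
        q=w[rng.choice(len(w),3,False)]; n=np.cross(q[1]-q[0],q[2]-q[0]); l=np.linalg.norm(n)
        if l<50: continue
        n/=l; i=abs((w-q[0])@n)<2.5
        if best is None or i.sum()>best.sum(): best=i
    q=w[best]; C=q.mean(0); n=np.linalg.svd(q-C)[2][2]; print(best.sum(),'n',n.round(3),'C',C.round(1),'zrange',np.percentile(q,[3,97],axis=0).round(1).tolist()); w=w[~best]
# plate front from the same camera: backplate region top
m=(S[:,0]>505)&(S[:,0]<620)&(abs(S[:,1]+342)<45)&(S[:,2]>20)&(S[:,2]<62); w=S[m]
print('x hist plate/post',[(a,int(((w[:,0]>=a)&(w[:,0]<a+5)).sum())) for a in range(505,620,5)])
for a,b2 in((515,550),(565,600)):
    q=w[(w[:,0]>a)&(w[:,0]<b2)&(w[:,2]>30)]; print(len(q),np.percentile(q,[3,50,97],axis=0).round(1).tolist())
```

```text
530 [[ 367.1 -374.2   69.2]
 [ 450.3 -317.4  105.6]
 [ 487.9 -309.3  129.5]]
230 n [-0.021  1.    -0.01 ] C [ 435.2 -315.2   98.5] zrange [[382.9, -317.7, 71.1], [484.7, -312.7, 126.6]]
136 n [ 1.     0.008 -0.009] C [ 485.6 -343.6  100.2] zrange [[483.6, -370.9, 70.6], [487.6, -318.9, 128.1]]
x hist plate/post [(505, 0), (510, 0), (515, 0), (520, 0), (525, 39), (530, 81), (535, 8), (540, 12), (545, 0), (550, 0), (555, 0), (560, 0), (565, 2), (570, 12), (575, 64), (580, 46), (585, 5), (590, 16), (595, 14), (600, 19), (605, 7), (610, 3), (615, 9)]
110 [[526.7, -373.7, 32.6], [531.1, -339.8, 48.4], [542.7, -307.7, 61.1]]
137 [[571.1, -383.2, 31.9], [580.0, -340.5, 43.6], [597.9, -298.2, 53.5]]
```

{"method": "jog_arm", "body": {
  "series": [
    [[-4.9,0.3,4.7,0,0,0,50],[-4.9,0.3,4.7,0,0,0,50],[-4.9,0.3,4.7,0,0,0,50],[-4.9,0.3,4.7,0,0,0,50],[-4.9,0.3,4.7,0,0,0,50],[-4.9,0.3,4.7,0,0,0,50],[-4.9,0.2,4.7,0,0,0,50],[-4.7,0,4.6,0,0,0,50],[0,0,0,0,0,0,50],[0,0,0,0,0,0,50]]
  ]
}}

```text
time_s: 17.55
eef_pos: [0.4618, -0.3402, 0.0414]
eef_rot: [-0.26, -0.004, 0.966, -0.002]
wrist_force: [0.2, -1.0, -1.5]
opening: 0.674
grasp_force: 66.2
```

```bash
python3 -c "
from h import *
st()"
```

```text
t 17.55 p [ 461.8 -340.2   41.4] q [-0.67  0.72  1.36 -0.32  1.49 -2.15] F [ 0.2 -1.  -1.5] T [ 0.03 -0.38 -0.01] open 57.5 gf 66.2
 toolz [-0.501 -0.005 -0.865] tooly [-0.009  1.    -0.001]
```

{"method": "jog_arm", "body": {
  "series": [
    [[-0.5,0,0.9,0,0,0,50],[-0.5,0,0.9,0,0,0,50],[-0.5,0,0.9,0,0,0,50],[-0.5,0,0.9,0,0,0,50],[-0.5,0,0.9,0,0,0,50],[-0.5,0,0.9,0,0,0,50],[-0.5,0,0.9,0,0,0,50],[0,0,0,0,0,0,50],[0,0,0,0,0,0,50],[0,0,0,0,0,0,50]]
  ]
}}

```text
time_s: 18.55
eef_pos: [0.4618, -0.3402, 0.0368]
eef_rot: [-0.26, -0.004, 0.966, -0.002]
wrist_force: [-2.6, 3.5, 12.0]
opening: 0.672
grasp_force: 67.5
```

```bash
python3 -c "
from h import *
st()"
```

```text
t 18.55 p [ 461.8 -340.2   36.8] q [-0.67  0.73  1.36 -0.32  1.49 -2.15] F [-2.6  3.5 12. ] T [ 0.62  0.83 -0.22] open 57.4 gf 67.5
 toolz [-0.502 -0.006 -0.865] tooly [-0.008  1.    -0.002]
```

{"method": "jog_arm", "body": {
  "series": [
    [[1,0,-1.7,0,0,0,50],[-1.7,0,-1,0,0,0,50],[-1.7,0,-1,0,0,0,50],[-1.7,0,-1,0,0,0,50],[-1.7,0,-1,0,0,0,50],[-1.7,0,-1,0,0,0,50],[-1.7,0,-1,0,0,0,50],[-1.7,0,-1,0,0,0,50],[-1.7,0,-1,0,0,0,50],[-1.7,0,-1,0,0,0,50]]
  ]
}}

```text
time_s: 19.55
eef_pos: [0.4788, -0.3404, 0.0369]
eef_rot: [-0.26, -0.004, 0.965, -0.002]
wrist_force: [-4.7, 0.5, 5.7]
opening: 0.669
grasp_force: 66.5
```

```bash
python3 -c "
from h import *
st()"
```

```text
t 19.55 p [ 478.8 -340.4   36.9] q [-0.65  0.76  1.31 -0.31  1.51 -2.14] F [-4.7  0.5  5.7] T [ 0.02  0.74 -0.  ] open 57.1 gf 66.5
 toolz [-0.503 -0.006 -0.864] tooly [-0.008  1.    -0.002]
```

{"method": "jog_arm", "body": {
  "series": [
    [[0.5,0,-0.8,0,0,0,50],[-1.4,0,-0.8,0,0,0,50],[-1.4,0,-0.8,0,0,0,50],[-1.4,0,-0.8,0,0,0,50],[-1.4,0,-0.8,0,0,0,50],[-1.4,0,-0.8,0,0,0,50],[-1.4,0,-0.8,0,0,0,50],[-1.4,0,-0.8,0,0,0,50],[0,0,0,0,0,0,50],[0,0,0,0,0,0,50]]
  ]
}}

```text
time_s: 20.55
eef_pos: [0.4904, -0.3398, 0.0371]
eef_rot: [-0.26, -0.004, 0.966, -0.002]
wrist_force: [-1.7, 0.2, -3.0]
opening: 0.673
grasp_force: 66.0
```

```bash
python3 -c "
from h import *
st()"
```

```text
t 20.55 p [ 490.4 -339.8   37.1] q [-0.64  0.78  1.28 -0.31  1.53 -2.14] F [-1.7  0.2 -3. ] T [ 0.03 -0.16 -0.08] open 57.4 gf 66.0
 toolz [-0.501 -0.005 -0.865] tooly [-0.008  1.    -0.001]
```

{"method": "jog_arm", "body": {
  "series": [
    [[-1.7,0,-1,0,0,0,50],[-1.7,0,-1,0,0,0,50],[-1.7,0,-1,0,0,0,50],[-1.7,0,-1,0,0,0,50],[-1.7,0,-1,0,0,0,50],[-1.7,0,-1,0,0,0,50],[-1.7,0,-1,0,0,0,50],[0,0,0,0,0,0,50],[0,0,0,0,0,0,50],[0,0,0,0,0,0,50]]
  ]
}}

```text
time_s: 21.55
eef_pos: [0.503, -0.3397, 0.0372]
eef_rot: [-0.261, -0.004, 0.965, -0.001]
wrist_force: [-7.9, 0.0, -2.5]
opening: 0.671
grasp_force: 65.5
```

```bash
python3 -c "
from h import *
st()"
```

```text
t 21.55 p [ 503.  -339.7   37.2] q [-0.63  0.8   1.24 -0.31  1.55 -2.13] F [-7.9  0.  -2.5] T [-0.05  0.71 -0.15] open 57.3 gf 65.5
 toolz [-0.504 -0.004 -0.864] tooly [-0.008  1.    -0.001]
```

{"method": "jog_arm", "body": {
  "series": [
    [[-1,0,-0.6,0,0,0,50],[-1,0,-0.6,0,0,0,50],[-1,0,-0.6,0,0,0,50],[-0.9,0,-0.5,0,0,0,50],[-0.2,0,0.4,0,0,0,50],[-0.2,0,0.3,0,0,0,50],[0,0,0,0,0,0,50],[0,0,0,0,0,0,50],[0,0,0,0,0,0,50],[0,0,0,0,0,0,50]]
  ]
}}

```text
time_s: 22.55
eef_pos: [0.5072, -0.3398, 0.0371]
eef_rot: [-0.262, -0.003, 0.965, -0.001]
wrist_force: [-10.4, 1.0, 1.0]
opening: 0.672
grasp_force: 66.0
```

Run:
```python
from h import *
st()
s=ctrl.camera("scene"); P=pts(s)*1000; f=s["frame"].astype(int)
a=cv2.resize(s["frame"][105:195,130:230],(400,360),interpolation=2); b=cv2.resize(s["frame"][180:260,280:400],(400,360),interpolation=2)
cv2.imwrite("pics/g6.png",np.clip(np.hstack([a,b])*1.2,0,255).astype(np.uint8))
S=P.reshape(-1,3); c=f.reshape(-1,3)
m=(S[:,0]>440)&(S[:,0]<545)&(abs(S[:,1]+312)<9)&(S[:,2]>20)&(S[:,2]<78)&(c.max(1)>60); q=S[m]; C=q.mean(0); print('left side',len(q),np.linalg.svd(q-C)[2][2].round(3),C.round(1),np.percentile(q,[2,98],axis=0).round(1).tolist())
```

```text
t 22.55 p [ 507.2 -339.8   37.1] q [-0.63  0.81  1.22 -0.3   1.55 -2.13] F [-10.4   1.    1. ] T [-0.06  1.12 -0.28] open 57.4 gf 66.0
 toolz [-0.505 -0.004 -0.863] tooly [-0.007  1.    -0.001]
left side 255 [-0.008  1.    -0.01 ] [ 495.2 -312.    46.1] [[448.6, -315.5, 20.6], [543.4, -305.1, 72.2]]
```

View pics/g6.png

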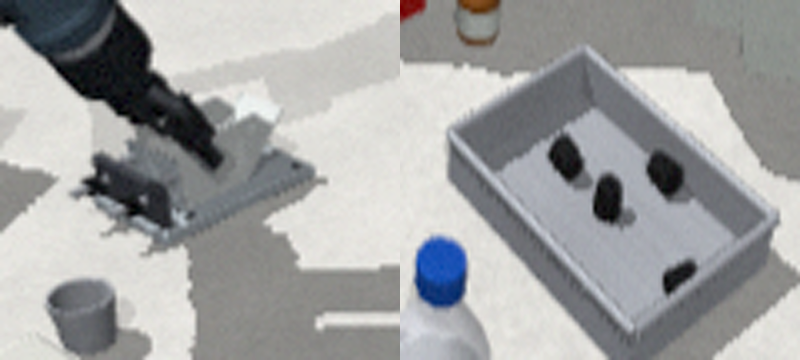

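The left view shows the bin upright on the ledge against the backplate (165,160). The right view shows four stoppers in the tray (566,155; 608,198; 664,172; 680,275). The push is about 10 N and the bin's y centre is at -341 mm, so I'm handing in.

```bash
python3 -c "
from h import *
print(ctrl.hand_in()); st()"
```

```text
the job is handed in; nothing more can be done
None
the job is handed in; nothing more can be done
```

The job is handed in, with no verdict shown: the four stoppers are in the tray, and the bin stands upright and centred on the ledge, still gripped and pressed against the backplate with about 10 N, after about 23 s on the robot's clock.

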